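# Pack biscuit ware on a kiln shelf

## Robot

A 7-joint arm with a two-finger parallel gripper is mounted at the origin on the work surface. World frame = base frame: x ahead of the robot, y to its left, z up, the work surface at z = 0. Lengths are in mm, angles in rad, forces in N, time in s.
With the tool pointing down it reaches from about 350 to 900 mm from the base axis. Payload 8.1 kg.
Tool frame: the origin (TCP) lies on the centre line of the jaws, within the pads' length; the fingertips stand 14 mm ahead of it and the grasp point (between the pads) lies 5 mm behind it; z points along the fingers, y is the direction in which the jaws open and shut (so a half turn about z gives the same grasp; the last joint's range is limited). The gripper opens to 92 mm and grips with 3 to 60 N. Pads are 19 mm wide; open, the fingers measure 130 mm over their backs; the gripper's body (75 mm by 190 mm) begins 47 mm behind the grasp point.
Start: joints at [-1.299, 0.434, 0.025, 1.573, -0.012, 1.134, -0.075], TCP at [228.831, 581.616, 240.742] pointing down, gripper open.
Joint ranges: [-2.62, 2.62], [-0.44, 2.09], [-1.27, 1.32], [0.08, 2.57], [-1.32, 4.46], [0.12, 2], [-2.74, 2.74]. Speed limits (rad/s): [2.22, 2.22, 3.01, 3.01, 3.14, 3.14, 3.14].

## Interface

Orientations are given as a rotation vector (axis times angle).
In Python, from bench import arm gives the robot as it stands.
- The arm moves only by the tool carry_out, never from a script. Its argument "increments" is one flat list of numbers, 5 for each row, row after row: the finger opening in cm, from 0 to 9.18, then the shift along the tool's x, y, z in cm, then the turn about the tool's z in rad. A call has 1 to 8 rows; each row shifts and turns the commanded pose from where the row before left it, along the tool's axes as they then stand; what a row does not reach is not made up. A row lasts 1/8 s, in which the tool goes at most 62.5 mm and 10.7 degrees, less where a joint would pass 70% of its speed; a pose out of reach is approached as far as the arm can. A call is refused whole if a number of a shift passes 6.25 or a number of a turn 0.188, either way. A call with a gripper value outside its range is refused whole. The fingers move at their own pace and stop on an object; "squeeze" is the grip in N (left out, the last holds). Time passes only in rows, so rows that do not move let the fingers close. It gives the time, the measured TCP pose, the force and the opening at its end, in the units of the state.
- arm.observe(): the state, without advancing time (a new reading comes with each control period).
- arm.get_image(name): name is "scene" or "top" or "wrist"; returns (picture, depth): 400x640x3 uint8, red, green, blue; 400x640 float32, mm along the optical axis (not along the pixel's ray), 0 where there is no reading.
- arm.camera_params(name): a dict with "camera_matrix" (3x3 intrinsics, pixels), "dist" ([k1, k2, p1, p2, k3] as OpenCV has them; the pictures are not rectified), "R" (3x3) and "t" (3): a world point X has camera coordinates R X + t. Camera axes: x right, y down, z forward; pixel columns grow to the right and rows downward; lengths in mm; the calibration is good to about 2 mm. A picture is of the moment at which its call begins: read the wrist's pose just before it. camera_params takes no time and is no camera call; for the wrist camera it gives the pose at the moment of the call.
- arm.hand_in(): hands the job in, once; it reports no verdict.
The state is a dict: "clock": time; "joints": joint angles; "dq": joint speeds; "effort": joint torques, N m; "tool_pos": TCP position; "orientation": TCP orientation; "ft_force": force on the tool from outside, world axes, zero at the start; "ft_torque": the same for the moment, N m; "grip_width": finger opening in mm.
Only numpy, scipy, OpenCV 4.12 (cv2) and the standard library are available. Lean on these libraries where they do the work, as an engineer would, in place of code of your own. Each camera call takes 0.05 s, during which the arm holds its last target.

## Task

Pack the kiln shelf: stand the jar midway between the two props and seat its lid flat in its rim, put the little dish upright and centred on top of the round prop, and stand the bottle straight behind or straight in front of the jar (square to the row of props), on whichever side of the row is away from the cone plaque, one or two finger widths clear of the jar. Set every piece down gently, never dropping it or tipping it over, and leave everything standing free.

Things in the scene. Friction and masses are not known exactly. Their poses are not given: they have to be found in the camera images.
- shelf: kiln shelf: fixed buff slab 280 (x) x 320 (y) x 15 mm thick lying on the table, turned by up to 0.2 rad. Origin at the centre of its underside, z up; its y axis runs along the row of the two props, which stand 88 mm to either side of its centre, so that midway between them is the shelf's centre
- round_prop: round kiln prop: fixed plain pale cylinder 48 mm diameter, 35 mm high, standing on the shelf at either end of the row. Origin at the centre of its underside, z up
- square_prop: square kiln prop: fixed pale post 36 x 36 mm, 45 mm high, standing on the shelf at the other end of the row. Origin at the centre of its underside, z up
- cones: cone plaque: fixed white strip 24 (x) x 64 (y) x 12 mm with three thin upright cones, 55 mm high in all, near a corner of the shelf, on one side of the row (near or far from the robot). Origin at the centre of its underside, z up. A small white three-armed stilt (18 mm high) stands fixed near the opposite corner; neither is where a piece must go
- jar_mid (a point): jar: loose straight-sided round biscuit-clay pot, open at the top, 67 mm outside diameter, 55 mm high, 0.22 kg. Point on its axis half-way up (27.5 mm above its underside), z up along its axis. Its mouth has a counterbore for the lid, 61 mm diameter and 6 mm deep, over a 42 mm bore: the ledge on which the lid lies is 49 mm above the underside
- lid_mid (a point): lid of the jar: loose biscuit-clay disc 53 mm diameter, 6 mm thick, with an upright round knob on top 16 mm diameter and 22 mm high (28 mm in all), 0.05 kg; it lies knob up. Point on its axis half-way up, 14 mm above its underside, z up. Seated, this point is 35.5 mm above the jar's point
- dish_mid (a point): little dish: loose open shallow biscuit-clay dish, 66 mm across the rim, 46 mm across the foot, 22 mm high, sides nearly upright from 6 mm up, wall 4 mm, 0.09 kg; it lies open side up. Point on its axis half-way up, 11 mm above its underside, z up
- bottle_mid (a point): bottle: loose slender biscuit-clay vase 130 mm high, body 56 mm diameter, with a straight neck 22 mm diameter from 88 to 120 mm above its underside and a lip 28 mm across on top, 0.25 kg; it stands upright. Point on its axis half-way up, 65 mm above its underside, z up

How it is judged (in metres and radians):
At the end, for the whole second after the job is handed in: All released, at rest, upright: jar within 15 mm of mid between props along and across the row; lid level in its counterbore; dish within 12 mm of round prop's centre, on it; bottle on the side away from the cones, centre 64 to 112 mm from the jar's, within 20 mm of square off the middle (x of jar_mid in the frame of shelf between -0.015 and 0.015 m and y of jar_mid in the frame of shelf between -0.015 and 0.015 m and z of jar_mid in the frame of shelf between 0.038 and 0.047 m and angle between each of jar_mid, dish_mid, bottle_mid's own z axis and vertical below 0.08 rad and horizontal distance between lid_mid and jar_mid below 0.007 m and z of lid_mid in the frame of jar_mid between 0.032 and 0.0385 m and angle between lid_mid's own z axis and vertical below 0.06 rad and horizontal distance between dish_mid and round_prop below 0.012 m and z of dish_mid in the frame of round_prop between 0.042 and 0.05 m and y of bottle_mid in the frame of shelf between -0.02 and 0.02 m and z of bottle_mid in the frame of shelf between 0.075 and 0.085 m and horizontal distance between bottle_mid and jar_mid between 0.064 and 0.112 m and ((x of cones in the frame of shelf above 0 m and x of bottle_mid in the frame of shelf below -0.05 m) or (x of cones in the frame of shelf below 0 m and x of bottle_mid in the frame of shelf above 0.05 m)) and linear speed of each of jar, lid, dish, bottle below 0.02 m/s); the robot touches nothing.
It fails at once if a piece is tipped over (leans more than 45 degrees) (angle between any of jar_mid, lid_mid, dish_mid, bottle_mid's own z axis and vertical above 0.785 rad).
It fails at once if a piece is dropped (moves faster than 0.7 m/s, a fall of about 25 mm, untouched by the robot) ((linear speed of jar above 0.7 m/s and contact force between each of the arm, the fingers and jar below 0.05 N) or (linear speed of lid above 0.7 m/s and contact force between each of the arm, the fingers and lid below 0.05 N) or (linear speed of dish above 0.7 m/s and contact force between each of the arm, the fingers and dish below 0.05 N) or (linear speed of bottle above 0.7 m/s and contact force between each of the arm, the fingers and bottle below 0.05 N)).
It also fails if it takes over 128 s, if anything falls off the work surface, if the arm or the gripper's body presses on something with over 40 N, if the wrist force passes 120 N, or if a joint passes its speed limit or range.

## Working session

There is one attempt and no reset: what is moved stays moved. The work goes in short steps, Python scripts to look and compute and a tool call to move; the robot and the scene stay as the last step left them, time stands still between calls to the robot, and variables do not carry over. Pictures are saved under pics/ and viewed, and the job is handed in when it is done.

Besides the shell and the picture viewer there is one more tool, called after ">>>" as name(argument=value, ...), one argument or row to a line, values as JSON. carry_out: Moves the arm, as the interface text tells. Its arguments: {"type":"object","properties":{"increments":{"type":"array"},"squeeze":{"type":"number"}},"required":["increments"]}

```bash
mkdir -p pics; ls
python3 - <<'E'
from bench import arm
import cv2,numpy as np
s=arm.observe()
for k,v in s.items(): print(k,np.round(v,3))
for n in ["scene","top","wrist"]:
    p=arm.camera_params(n); print(n,np.round(p["camera_matrix"],1).tolist(),np.round(p["dist"],3),np.round(p["R"],3).tolist(),np.round(p["t"],1))
    im,d=arm.get_image(n); cv2.imwrite(f"pics/{n}0.png",im[:,:,::-1]); np.save(f"{n}0.npy",d); np.save(f"{n}0im.npy",im)
E
```

```text
pics
clock 0.0
joints [-1.299  0.435  0.025  1.574 -0.012  1.134 -0.075]
dq [-0.     0.001 -0.002  0.001  0.001  0.    -0.   ]
effort [-0.0000e+00 -6.6785e+01  9.8500e-01 -3.1445e+01 -6.1000e-02  4.3000e-02
  0.0000e+00]
tool_pos [228.702 581.116 239.951]
orientation [-5.850e-01 -3.086e+00  2.000e-03]
ft_force [ 0.398 -0.134  1.223]
ft_torque [-0.007  0.044 -0.006]
grip_width 91.439
scene [[514.8, 0.0, 320.7], [0.0, 514.8, 200.0], [0.0, 0.0, 1.0]] [-0.088  0.     0.     0.     0.   ] [[0.729, 0.684, 0.016], [0.554, -0.576, -0.602], [-0.403, 0.447, -0.799]] [-420.7 -268.7 1425.6]
top [[361.7, 0.0, 317.5], [0.0, 361.7, 198.1], [0.0, 0.0, 1.0]] [-0.078  0.     0.     0.     0.   ] [[-0.002, -1.0, -0.024], [-0.999, 0.003, -0.04], [0.04, 0.024, -0.999]] [  5.4 555.7 958.3]
wrist [[288.7, 0.0, 322.2], [0.0, 288.7, 198.7], [0.0, 0.0, 1.0]] [-0.038  0.     0.     0.     0.   ] [[0.366, 0.931, -0.001], [0.889, -0.349, 0.296], [0.275, -0.109, -0.955]] [-624.1  -37.6  392. ]
```

View pics/top0.png

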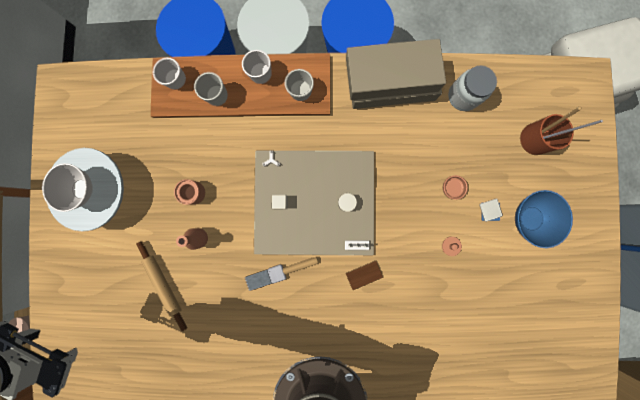

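View pics/scene0.png

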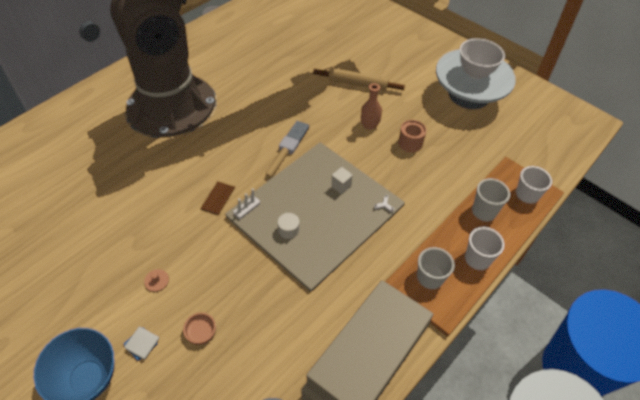

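View pics/wrist0.png

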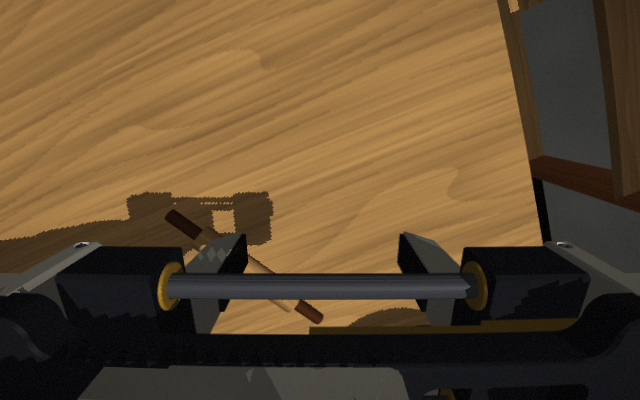

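```bash
cat > h.py <<'E'
from bench import arm
import cv2,numpy as np
from scipy.spatial.transform import Rotation as Rn
def cloud(n,d,p=None):
    p=p or arm.camera_params(n)
    v,u=np.mgrid[0:400,0:640]
    q=cv2.undistortPoints(np.stack([u,v],-1).reshape(-1,1,2).astype(float),p["camera_matrix"],p["dist"]).reshape(400,640,2)
    X=np.concatenate([q*d[...,None],d[...,None]],-1)
    W=(X-p["t"])@p["R"]
    W[d==0]=np.nan
    return W
def tilt(rv):
    R=Rn.from_rotvec(rv).as_matrix(); return R
E
cat > a.py <<'E'
from h import *
for n in ["top","scene"]:
    d=np.load(n+"0.npy"); im=np.load(n+"0im.npy"); W=cloud(n,d)
    np.save(n+"W.npy",W)
    z=W[...,2]
    m=(W[...,0]>350)&(W[...,0]<820)&(abs(W[...,1])<480)
    print(n,"table z",np.nanmedian(z[m]), "n0",(d==0).sum())
    mm=((z>3.5)&m).astype(np.uint8)
    # above shelf
    c,l,st,ce=cv2.connectedComponentsWithStats(mm)
    for i in range(1,c):
        if st[i,4]>60:
            w=W[l==i]; print("c",np.round(ce[i]),st[i,4],"mean",np.round(w.mean(0),1),"ext",np.round(np.percentile(w,[1,99],axis=0),1).tolist())
E
python3 a.py
```

```text
top table z 1.133141302122326 n0 1054
c [384.  96.] 1331 mean [ 811.9 -166.9   75.7] ext [[801.1, -283.9, 5.5], [819.9, -81.2, 130.2]]
c [471.  98.] 644 mean [ 805.5 -388.3   81.4] ext [[793.0, -430.3, 7.9], [819.6, -359.5, 122.6]]
c [241. 108.] 2744 mean [801.1 212.9  21.5] ext [[783.2, -25.1, 4.7], [819.5, 462.0, 92.9]]
c [314. 202.] 12347 mean [544.3  13.8  16.8] ext [[409.2, -142.2, 10.9], [680.8, 171.7, 59.7]]
c [455. 187.] 430 mean [ 583.1 -366.2   11.2] ext [[551.7, -393.5, 3.6], [613.0, -331.9, 23.8]]
c [189. 192.] 627 mean [572.  345.6  35.5] ext [[541.1, 313.9, 4.1], [602.5, 378.7, 57.1]]
c [489. 210.] 345 mean [ 521.2 -456.6   14.9] ext [[494.9, -479.4, 4.3], [548.8, -432.2, 19.5]]
c [193. 238.] 513 mean [451.9 317.6  78.7] ext [[425.5, 299.6, 20.5], [477.2, 344.1, 133.0]]
c [452. 246.] 286 mean [ 425.9 -355.2    8.9] ext [[401.4, -380.3, 3.7], [450.0, -331.9, 29.3]]
c [150. 263.] 340 mean [380.  455.4  28.6] ext [[350.3, 428.8, 12.2], [423.7, 479.7, 37.5]]
c [287. 268.] 500 mean [370.1  86.3  17.6] ext [[350.6, 8.1, 4.8], [397.4, 175.9, 23.2]]
c [367. 270.] 280 mean [ 364
[... 164 characters left out ...]
9, 298.3, 5.6], [479.3, 478.7, 130.7]]
c [412. 135.] 737 mean [577.7 341.7  35.5] ext [[544.2, 312.1, 4.4], [608.0, 379.4, 56.2]]
c [313. 212.] 14085 mean [549.5   4.2  15.9] ext [[362.9, -144.9, 6.8], [685.2, 169.2, 57.7]]
c [439. 233.] 2505 mean [804.  156.4  34. ] ext [[785.6, -176.1, 12.9], [819.7, 463.1, 128.5]]
c [219. 202.] 233 mean [ 364.9 -128.2    5.3] ext [[350.3, -165.9, 3.5], [389.8, -76.5, 9.1]]
c [156. 280.] 302 mean [ 431.1 -357.1    9.3] ext [[403.3, -379.8, 3.5], [453.8, -333.0, 28.0]]
c [199. 328.] 666 mean [ 582.4 -362.1   11.5] ext [[555.3, -393.9, 3.6], [617.1, -333.2, 23.7]]
c [143. 341.] 571 mean [ 527.1 -458.4   14.2] ext [[497.1, -479.4, 5.9], [553.9, -433.2, 18.7]]
```

```bash
cat > b.py <<'E'
from h import *
from scipy.optimize import least_squares
def boxsel(W,x,y,r,z0,z1):
    m=(abs(W[...,0]-x)<r)&(abs(W[...,1]-y)<r)&(W[...,2]>z0)&(W[...,2]<z1); return W[m]
def circ(P):
    c,r=cv2.minEnclosingCircle(P[:,:2].astype(np.float32)); return np.round([*c,r,len(P)],1),np.round(P.mean(0),1)
for n in ["top","scene"]:
    W=np.load(n+"W.npy"); print(n)
    for nm,x,y,r,z0,z1 in [("jarrim",575,344,50,51,60),("dishrim",583,-363,50,18,27),("lidknob",428,-356,40,20,33),("lid",428,-356,40,3.5,12),("bottlelip",450,320,40,122,140),("bneck",450,320,40,95,119),("bbody",450,320,45,15,80),("round",545,-70,50,44,56),("square",548,105,50,53,66),("cones",430,-90,60,22,70),("plaq",430,-90,60,22,32)]:
        P=boxsel(W,x,y,r,z0,z1)
        if len(P)>5: print(nm,*circ(P), np.round((P.max(0)+P.min(0))/2,1))
    P=boxsel(W,547,14,200,11,19); P=P[(P[:,0]>395)]
    print("shelf",cv2.minAreaRect(P[:,:2].astype(np.float32)),P[:,2].mean())
E
python3 b.py
```

```text
top
jarrim [571.7 346.8  33.6 114. ] [574.3 348.3  54.1] [573.6 346.5  54.3]
dishrim [ 583.4 -363.1   33.   117. ] [ 582.2 -365.    21.1] [ 583.7 -363.1   21.3]
lidknob [ 425.4 -354.9    8.1   34. ] [ 426.1 -354.1   27.1] [ 426.3 -353.7   25.6]
lid [ 425.5 -355.7   50.1  259. ] [ 425.8 -355.6    6.2] [ 425.5 -355.6    7.6]
bottlelip [449.7 327.   14.4 110. ] [449.7 326.5 130.4] [450.4 326.9 129.7]
bneck [450.  321.6  10.3  26. ] [450.4 318.7 106.5] [450.  318.8 106.7]
bbody [450.7 326.4  28.  323. ] [452.6 314.   58.1] [450.1 324.2  49. ]
round [543.  -73.1  23.8 271. ] [542.7 -73.1  49.8] [542.6 -72.9  50.6]
square [545.4 102.5  23.6 196. ] [545.3 102.4  60. ] [545.4 102.6  59.8]
cones [ 434.  -100.    33.4  228. ] [434.2 -99.8  31.3] [432.7 -99.9  46. ]
plaq [ 434.  -100.    33.4  188. ] [ 434.  -100.2   26.8] [432.7 -99.9  27. ]
shelf ((539.257080078125, 15.389694213867188), (320.0517883300781, 287.3025207519531), 89.59568786621094) 14.903133313239142
scene
jarrim [573.7 346.6  36.3 101. ] [576.9 347.6  53.6] [575.  346.5  55. ]
dishrim [ 584.3 -364.2   34.4  189. ] [ 585.1 -364.7   20.7] [ 585.9 -363.4   22. ]
lidknob [ 427.6 -357.5    9.1   50. ] [ 428.8 -357.    24.9] [ 428.2 -357.3   25.1]
lid [ 422.7 -365.3   45.   241. ] [ 431.3 -357.2    5.6] [ 422.7 -363.3    7.7]
bottlelip [448.5 327.5  15.9  79. ] [451.3 326.3 128.7] [450.2 327.1 128.1]
bneck [452.7 325.   11.1  62. ] [455.9 321.  106.9] [452.7 323.6 106.8]
bbody [453.7 323.1  28.  439. ] [461.4 312.2  50.8] [454.3 321.2  47.8]
round [547.4 -74.5  25.1 312. ] [546.9 -75.1  48. ] [546.2 -74.1  48.3]
square [549.9  99.8  23.7 201. ] [549.  100.   57.8] [548.5 101.5  57.8]
cones [434.1 -99.9  33.1 299. ] [ 436.5 -102.1   35.5] [ 434.2 -100.3   45.5]
plaq [434.1 -99.9  33.1 174. ] [ 437.3 -103.1   25.7] [ 434.2 -100.3   27. ]
shelf ((541.6172485351562, 14.280624389648438), (321.85693359375, 291.7540588378906), 89.35838317871094) 13.89685522074536
```

```bash
cat > g.py <<'E'
from h import *
import sys
s=arm.observe()
R=Rn.from_rotvec(s["orientation"]).as_matrix()
a=np.array(s["tool_pos"])
print("t",s["clock"],"pos",np.round(a,1),"F",np.round(s["ft_force"],1),"w",round(s["grip_width"],1),"q7",round(s["joints"][6],2),"ydir",round(np.arctan2(R[1,1],R[0,1]),3),"zaxis",np.round(R[:,2],4))
if len(sys.argv)>3:
    d=np.array(list(map(float,sys.argv[1:4])))-a
    print("tool delta cm",np.round(R.T@d/10,2))
if len(sys.argv)>4:
    # turn about tool z (down): positive turn decreases world yaw
    e=float(sys.argv[4])-np.arctan2(R[1,1],R[0,1]); print("turn",round(-e,3), "(world yaw change",round(e,3),")")
E
python3 g.py 573 346.5 240
```

```text
t 0.15 pos [228.7 581.3 240.1] F [-0.7  0.1 -0.4] w 91.5 q7 -0.08 ydir 1.196 zaxis [-3.0e-04 -1.1e-03 -1.0e+00]
tool delta cm [-4.063e+01 -9.240e+00  3.000e-02]
```

>>> carry_out(
  increments=[9.18, -5.08, -1.155, 0, 0, 9.18, -5.08, -1.155, 0, 0, 9.18, -5.08, -1.155, 0, 0, 9.18, -5.08, -1.155, 0, 0, 9.18, -5.08, -1.155, 0, 0, 9.18, -5.08, -1.155, 0, 0, 9.18, -5.08, -1.155, 0, 0, 9.18, -5.08, -1.155, 0, 0],
  squeeze=15,
)

```text
clock: 1.15
tool_pos: [574.3, 345.7, 240.5]
orientation: [-0.585, -3.086, 0.0]
ft_force: [0.0, 0.7, 0.0]
grip_width: 91.9
```

>>> carry_out(
  increments=[9.18, 0, 0, 0, 0, 9.18, 0, 0, 0, 0],
)

```text
clock: 1.4
tool_pos: [572.6, 347.2, 240.3]
orientation: [-0.585, -3.085, 0.0]
ft_force: [-0.5, 0.2, 0.4]
grip_width: 91.8
```

```bash
cat > w.py <<'E'
from h import *
import sys
tag=sys.argv[1]; cam=sys.argv[2] if len(sys.argv)>2 else "wrist"
p=arm.camera_params(cam); im,d=arm.get_image(cam)
cv2.imwrite(f"pics/{tag}.png",im[:,:,::-1]); W=cloud(cam,d,p); np.save(tag+"W.npy",W)
E
python3 w.py w1; python3 g.py 573 346.5 100
```

```text
t 1.45 pos [572.  348.  240.4] F [ 0.5 -0.1  0.1] w 91.7 q7 0.63 ydir 1.197 zaxis [-1.2e-03  5.0e-04 -1.0e+00]
tool delta cm [-0.16 -0.1  14.04]
```

View pics/w1.png

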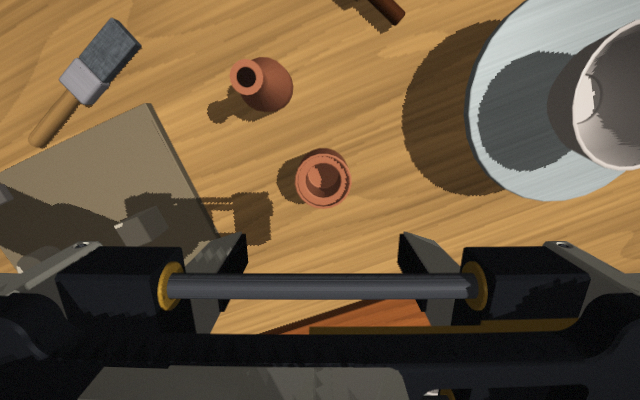

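```bash
cat > m.py <<'E'
from h import *
import sys
def fit(W,x,y,r,z0,z1):
    m=(np.hypot(W[...,0]-x,W[...,1]-y)<r)&(W[...,2]>z0)&(W[...,2]<z1); P=W[m]
    if len(P)<6: return None
    c,rr=cv2.minEnclosingCircle(P[:,:2].astype(np.float32))
    return np.round([*c,rr,P[:,2].mean(),len(P)],1)
if __name__=="__main__":
    W=np.load(sys.argv[1]+"W.npy")
    a=list(map(float,sys.argv[2:]))
    for i in range(0,len(a),5): print(fit(W,*a[i:i+5]))
E
python3 m.py w1 573 346 45 50 60  450 326 25 122 138
```

```text
[573.3 347.7  33.6  53.3 822. ]
[450.6 327.2  13.9 130.9 919. ]
```

>>> carry_out(
  increments=[9.18, -0.1, 0, 3, 0, 9.18, 0, 0, 4, 0, 9.18, 0, 0, 4, 0, 9.18, 0, 0, 4, 0, 9.18, 0, 0, 3, 0, 9.18, 0, 0, 2.2, 0, 9.18, 0, 0, 0, 0, 5.5, 0, 0, 0, 0],
)

```text
clock: 2.45
tool_pos: [573.9, 347.7, 39.8]
orientation: [0.583, 3.086, 0.002]
ft_force: [0.6, 0.1, 1.0]
grip_width: 85.8
```

>>> carry_out(
  increments=[5.5, 0, 0, 0, 0, 5.5, 0, 0, 0, 0, 5.5, 0, 0, 0, 0, 5.5, 0, 0, 0, 0],
  squeeze=20,
)

```text
clock: 2.95
tool_pos: [574.5, 346.9, 39.8]
orientation: [0.585, 3.086, 0.002]
ft_force: [-1.1, 0.7, 6.0]
grip_width: 67.4
```

```bash
python3 g.py 545.5 14 200 0
```

```text
t 2.95 pos [574.5 346.9  39.8] F [-1.1  0.7  6. ] w 67.4 q7 0.65 ydir 1.196 zaxis [ 0.0011  0.0011 -1.    ]
tool delta cm [ -9.5  -32.02 -16.06]
turn 1.196 (world yaw change -1.196 )
```

>>> carry_out(
  increments=[5.5, 0, 0, 0.0, 0, 5.5, 0, 0, -1.5, 0.15, 5.5, 0, 0, -2.5, 0.175, 5.5, 0, 0, -2.5, 0.175, 5.5, 0, 0, -2.5, 0.175, 5.5, 0, 0, -1, 0.175, 5.5, 0, 0, 0, 0.175, 5.5, 0, 0, 0, 0.171],
)

```text
clock: 3.95
tool_pos: [573.8, 346.4, 138.7]
orientation: [-2.228, -2.215, 0.0]
ft_force: [-1.2, 0.2, -3.3]
grip_width: 67.6
```

```bash
python3 g.py 545.5 14 110 0
```

```text
t 3.95 pos [573.8 346.4 138.7] F [-1.2  0.2 -3.3] w 67.6 q7 -0.37 ydir -0.006 zaxis [-4.e-04  0.e+00 -1.e+00]
tool delta cm [-33.25  -2.64   2.87]
turn -0.006 (world yaw change 0.006 )
```

>>> carry_out(
  increments=[5.5, -2.2, -0.2, 0, 0, 5.5, -4.5, -0.4, 0, 0, 5.5, -5.5, -0.5, 0, 0, 5.5, -5.5, -0.5, 0, 0, 5.5, -5.5, -0.5, 0, 0, 5.5, -5, -0.4, 0, 0, 5.5, -3.2, -0.14, 0, 0, 5.5, -1.85, 0, 0, 0],
)

```text
clock: 4.95
tool_pos: [546.8, 11.0, 138.9]
orientation: [2.223, 2.22, -0.001]
ft_force: [0.6, 1.5, -1.7]
grip_width: 67.3
```

>>> carry_out(
  increments=[5.5, 0, 0, 0, 0, 5.5, 0, 0, 0, 0],
)

```text
clock: 5.2
tool_pos: [547.7, 15.5, 138.6]
orientation: [-2.219, -2.223, -0.001]
ft_force: [-0.6, -0.7, -1.7]
grip_width: 67.4
```

```bash
python3 w.py w2; python3 w.py t2 top; python3 g.py 545.5 14 57 0; python3 m.py w2 573 346 1 50 60;  python3 m.py t2 543 -73 35 44 56 545 102 35 54 66 545 14 50 135 165;python3 m.py w2 543 -73 35 44 56 545 102 35 54 66 545 14 50 135 165
```

```text
t 5.3 pos [547.7  15.7 138.5] F [ 0.8  0.1 -2. ] w 67.4 q7 0.14 ydir 0.003 zaxis [-3.e-04  6.e-04 -1.e+00]
tool delta cm [-0.17 -0.22  8.15]
turn 0.003 (world yaw change -0.003 )
None
[542.9 -73.2  23.8  49.9 264. ]
None
None
None
[ 546.5  103.    24.3   60.6 2484. ]
[ 545.    26.    48.5  149.9 8757. ]
```

View pics/w2.png

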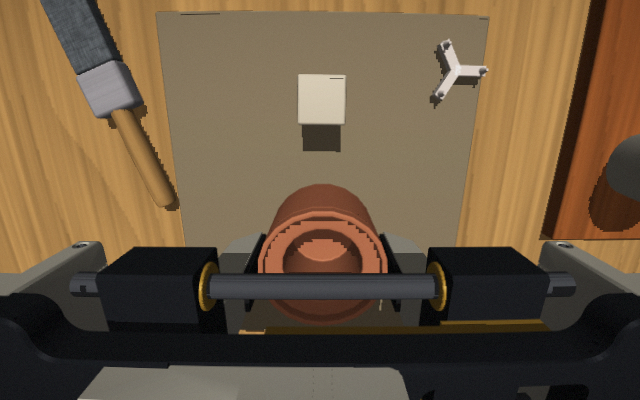

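>>> carry_out(
  increments=[5.5, -0.1, -0.25, 1, 0, 5.5, 0, 0, 2, 0, 5.5, 0, 0, 2, 0, 5.5, 0, 0, 1.6, 0, 5.5, 0, 0, 0.8, 0, 5.5, 0, 0, 0.4, 0, 5.5, 0, 0, 0.1, 0, 5.5, 0, 0, 0, 0],
)

```text
clock: 6.3
tool_pos: [545.5, 13.0, 60.1]
orientation: [2.221, 2.221, 0.001]
ft_force: [-0.4, -0.2, -2.2]
grip_width: 67.3
```

>>> carry_out(
  increments=[5.5, 0, 0, 0.1, 0, 5.5, 0, 0, 0.1, 0, 5.5, 0, 0, 0.1, 0, 5.5, 0, 0, 0, 0],
)

```text
clock: 6.8
tool_pos: [545.1, 13.0, 56.7]
orientation: [-2.222, -2.221, 0.0]
ft_force: [0.4, 0.6, -2.1]
grip_width: 67.4
```

>>> carry_out(
  increments=[5.5, 0, 0, 0.1, 0, 5.5, 0, 0, 0.07, 0, 5.5, 0, 0, 0, 0, 5.5, 0, 0, 0, 0],
)

```text
clock: 7.3
tool_pos: [545.2, 13.0, 55.0]
orientation: [2.221, 2.221, 0.0]
ft_force: [0.3, 0.7, -2.1]
grip_width: 67.6
```

>>> carry_out(
  increments=[5.5, 0, 0, 0.05, 0, 5.5, 0, 0, 0.05, 0, 5.5, 0, 0, 0, 0],
)

```text
clock: 7.68
tool_pos: [545.2, 13.0, 54.7]
orientation: [-2.222, -2.221, -0.001]
ft_force: [-4.2, 0.7, 9.3]
grip_width: 67.5
```

>>> carry_out(
  increments=[7.2, 0, 0, 0, 0, 7.6, 0, 0, 0, 0, 8.2, 0, 0, 0, 0, 9.18, 0, 0, 0, 0, 9.18, 0, 0, -1, 0, 9.18, 0, 0, -3, 0, 9.18, 0, 0, -5, 0, 9.18, 0, 0, -5, 0],
)

```text
clock: 8.68
tool_pos: [544.9, 12.7, 196.0]
orientation: [2.222, 2.221, -0.0]
ft_force: [1.3, 0.8, 0.3]
grip_width: 91.4
```

```bash
python3 w.py w3; python3 w.py t3 top; python3 w.py s3 scene; python3 g.py 426.5 -356 180 -0.69;  for k in t3 s3 w3; do echo $k; python3 m.py $k 543 -73 35 44 56 545 102 35 54 66 545 14 45 66 78 426 -356 20 20 33; done
```

```text
t 8.825 pos [546.9  12.9 197.2] F [-0.3  0.5 -0.4] w 91.6 q7 0.11 ydir -0.0 zaxis [ 0.0058  0.0012 -1.    ]
tool delta cm [-36.89 -12.04   1.6 ]
turn 0.69 (world yaw change -0.69 )
t3
[542.6 -75.4  23.3  49.8 186. ]
None
None
[ 425.4 -355.1    8.1   27.2   33. ]
s3
[546.4 -74.8  25.2  47.9 313. ]
[549.4 101.   23.6  58.  165. ]
[545.9  12.5  34.1  68.2 108. ]
[ 427.8 -356.1    8.9   25.7   49. ]
w3
[ 545.2  -72.5   23.8   50.3 1102. ]
[ 546.9  102.6   24.1   60.6 1585. ]
[545.2  14.4  33.5  69.9 778. ]
None
```

>>> carry_out(
  increments=[5, -2.9, -0.94, 0, 0, 5, -5, -1.63, 0, 0, 5, -5.5, -1.8, 0, 0, 5, -5.5, -1.8, 0, 0, 5, -5.5, -1.8, 0, 0, 5, -5.5, -1.8, 0, 0, 5, -4.5, -1.47, 0, 0, 5, -2.5, -0.8, 0, 0],
)

```text
clock: 9.82
tool_pos: [422.6, -358.4, 193.3]
orientation: [-2.225, -2.217, 0.002]
ft_force: [0.5, 0.7, -0.6]
grip_width: 50.3
```

>>> carry_out(
  increments=[5, 0, 0, 1, 0, 5, 0, 0, 1, 0, 5, 0, 0, 0, 0, 5, 0, 0, 0, 0],
)

```text
clock: 10.32
tool_pos: [425.2, -355.1, 173.9]
orientation: [-2.219, -2.223, -0.0]
ft_force: [0.9, 0.4, 0.2]
grip_width: 49.9
```

```bash
python3 w.py w4;  python3 m.py w4 426 -356 20 20 33 426 -356 35 3.5 9;python3 g.py 426.5 -356 180 0
```

```text
[ 427.1 -356.     7.9   27.8  190. ]
[ 426.9 -356.2   26.5    6.6 1473. ]
t 10.375 pos [ 425.2 -355.4  174.1] F [-0.7 -0.1  0.7] w 49.8 q7 0.89 ydir 0.001 zaxis [ 2.e-04  2.e-04 -1.e+00]
tool delta cm [-0.06  0.13 -0.59]
turn 0.001 (world yaw change -0.001 )
```

View pics/w4.png

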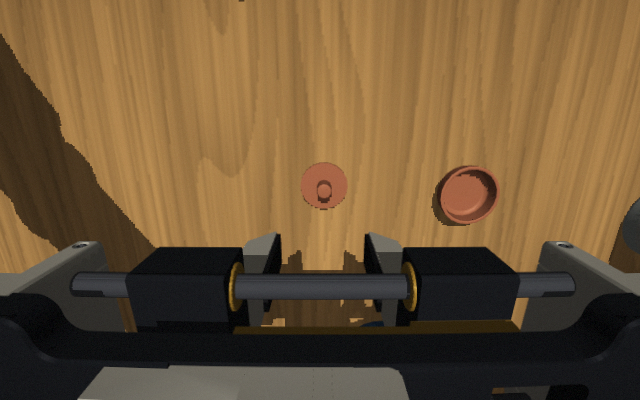

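>>> carry_out(
  increments=[5, -0.06, 0.18, 2, 0, 5, 0, 0, 3.5, 0, 5, 0, 0, 3.5, 0, 5, 0, 0, 3, 0, 5, 0, 0, 2, 0, 5, 0, 0, 1.1, 0, 5, 0, 0, 0, 0, 5, 0, 0, 0, 0],
)

```text
clock: 11.38
tool_pos: [427.0, -357.0, 23.9]
orientation: [2.221, 2.221, 0.0]
ft_force: [-0.4, -0.6, -0.1]
grip_width: 50.0
```

>>> carry_out(
  increments=[3, 0.1, 0, 0.05, 0, 2, 0, 0, 0, 0, 0.5, 0, 0, 0, 0, 0.5, 0, 0, 0, 0, 0.5, 0, 0, 0, 0, 0.5, 0, 0, 0, 0, 0.5, 0, 0, 0, 0],
  squeeze=10,
)

```text
clock: 12.25
tool_pos: [426.6, -355.7, 22.6]
orientation: [2.221, 2.221, 0.0]
ft_force: [0.1, 0.2, 2.2]
grip_width: 15.4
```

>>> carry_out(
  increments=[0.5, 0, 0, 0, 0, 0.5, 0, 0, -1.5, 0, 0.5, 0, 0, -3, 0, 0.5, 0, 0, -4, 0, 0.5, 0, 0, -4, 0, 0.5, 0, 0, -3, 0, 0.5, 0, 0, 0, 0],
)

```text
clock: 13.12
tool_pos: [427.4, -356.7, 180.5]
orientation: [2.219, 2.218, 0.002]
ft_force: [0.2, -0.1, -1.2]
grip_width: 15.5
```

```bash
python3 g.py 545.2 14 180 0; python3 w.py w5
```

```text
t 13.125 pos [ 427.4 -356.7  180.5] F [ 0.2 -0.1 -1.2] w 15.5 q7 0.89 ydir -0.0 zaxis [ 0.0042 -0.0024 -1.    ]
tool delta cm [3.707e+01 1.176e+01 1.000e-02]
turn -0.0 (world yaw change 0.0 )
```

View pics/w5.png

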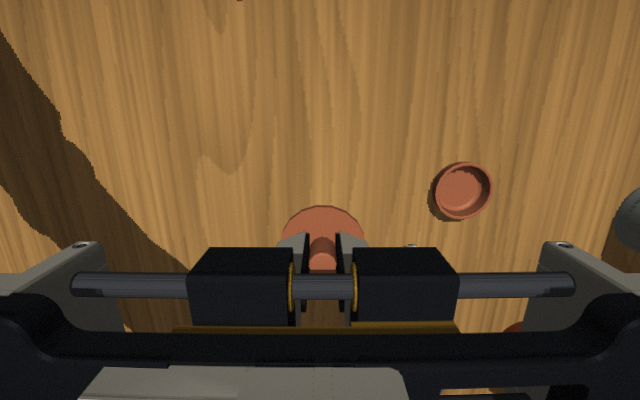

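>>> carry_out(
  increments=[0.5, 2.9, 0.92, 0, 0, 0.5, 5, 1.6, 0, 0, 0.5, 5.5, 1.74, 0, 0, 0.5, 5.5, 1.74, 0, 0, 0.5, 5.5, 1.74, 0, 0, 0.5, 5.5, 1.74, 0, 0, 0.5, 4.5, 1.43, 0, 0, 0.5, 2.6, 0.85, 0, 0],
)

```text
clock: 14.18
tool_pos: [543.8, 17.5, 176.4]
orientation: [-2.217, -2.224, 0.002]
ft_force: [-0.4, -0.2, -0.4]
grip_width: 15.5
```

>>> carry_out(
  increments=[0.5, 0, 0, 0, 0, 0.5, 0, 0, 0, 0, 0.5, 0, 0, 0, 0, 0.5, 0, 0, 0, 0],
)

```text
clock: 14.68
tool_pos: [544.0, 13.3, 177.6]
orientation: [2.223, 2.22, -0.0]
ft_force: [0.3, -0.5, -1.0]
grip_width: 15.7
```

```bash
python3 g.py 545.2 14.2 100 0; python3 w.py s6 scene; python3 m.py s6 545 13 45 66 78
```

```text
t 14.675 pos [544.   13.3 177.6] F [ 0.3 -0.5 -1. ] w 15.7 q7 0.13 ydir -0.002 zaxis [-1.e-04 -1.e-04 -1.e+00]
tool delta cm [0.09 0.12 7.76]
turn -0.002 (world yaw change 0.002 )
[545.7  12.6  34.2  68.3 115. ]
```

>>> carry_out(
  increments=[0.5, 0.08, 0.12, 1, 0, 0.5, 0, 0, 2.5, 0, 0.5, 0, 0, 2.5, 0, 0.5, 0, 0, 1.4, 0, 0.5, 0, 0, 0.6, 0, 0.5, 0, 0, 0, 0, 0.5, 0, 0, 0, 0],
)

```text
clock: 15.6
tool_pos: [545.9, 15.1, 98.2]
orientation: [2.221, 2.221, 0.002]
ft_force: [0.2, 0.2, -0.4]
grip_width: 15.8
```

```bash
python3 g.py 545.2 14.2 87 0; python3 w.py w7;python3 w.py s7 scene
python3 - <<'E'
import cv2,numpy as np
a=cv2.imread('pics/s7.png')[150:300,200:440]; cv2.imwrite('pics/s7c.png',cv2.resize(a,None,fx=3,fy=3,interpolation=2))
a=cv2.imread('pics/w7.png')[150:350,180:460]; cv2.imwrite('pics/w7c.png',cv2.resize(a,None,fx=2.8,fy=2.8,interpolation=2))
E
```

```text
t 15.6 pos [545.9  15.1  98.2] F [ 0.2  0.2 -0.4] w 15.8 q7 0.2 ydir -0.0 zaxis [ 1.2e-03  3.0e-04 -1.0e+00]
tool delta cm [-0.09 -0.07  1.12]
turn -0.0 (world yaw change 0.0 )
```

View pics/s7c.png

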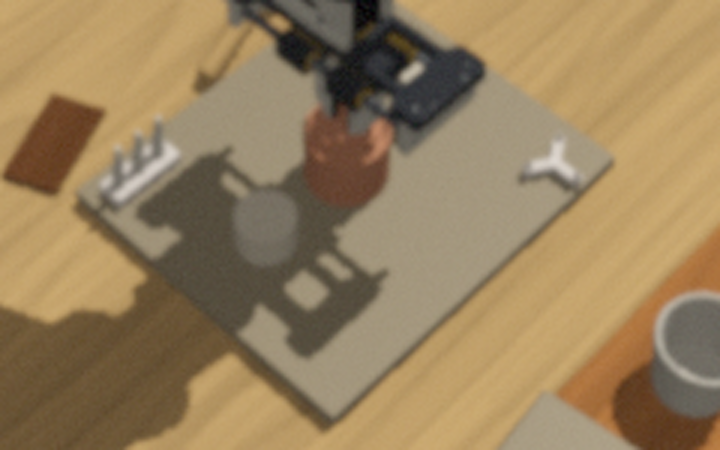

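View pics/w7c.png

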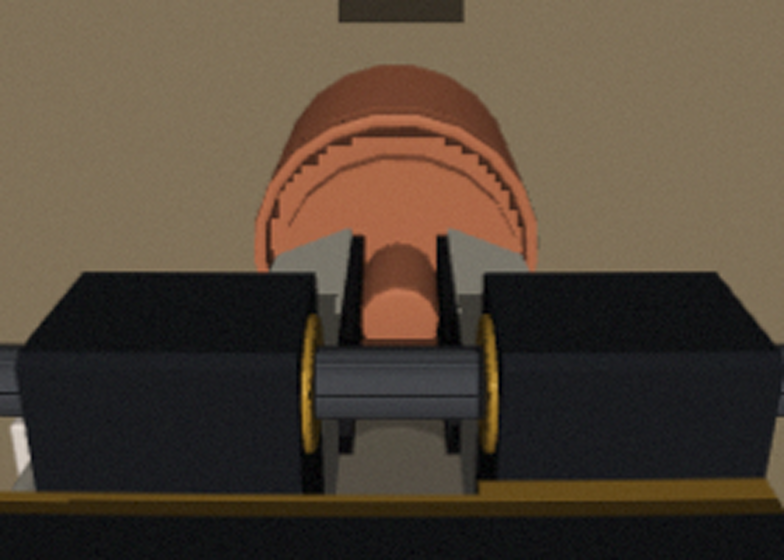

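Run:
```python
import numpy as np
W=np.load('w7W.npy').reshape(-1,3)
for z0,z1,r in [(67,73,33.5),(77.5,86,26.5)]:
    P=W[(np.abs(W[:,0]-545)<38)&(np.abs(W[:,1]-14)<40)&(W[:,2]>z0)&(W[:,2]<z1)]
    c=P[np.abs(P[:,0]-545)<6]
    print(len(P),P[:,2].mean(),"x",P[:,0].min(),P[:,0].max(),"cy",np.percentile(c[:,1],98)-r)
    # edge fit: for x-bins, max y
    from scipy.optimize import least_squares
    E=[]
    for x in range(525,567,3):
        q=P[np.abs(P[:,0]-x)<1.5]
        if len(q): E.append((x,q[:,1].max()))
    E=np.array(E); s=least_squares(lambda p:np.hypot(E[:,0]-p[0],E[:,1]-p[1])-r,[545,14],loss='soft_l1'); print(s.x,np.abs(s.fun).mean())
```

```text
865 70.28026639228604 x 512.0491802731875 578.0116117621129 cy 13.963846964169
[545.14960481  14.25817265] 0.18472546275855858
2031 82.2282671762282 x 520.5808621853274 571.2021043066087 cy 14.105501425642395
[545.7797462   14.77501123] 0.22580577038436342
```

>>> carry_out(
  increments=[0.5, -0.05, -0.05, 0.3, 0, 0.5, 0, 0, 0.3, 0, 0.5, 0, 0, 0.2, 0, 0.5, 0, 0, 0.1, 0, 0.5, 0, 0, 0.05, 0, 0.5, 0, 0, 0, 0, 0.5, 0, 0, 0, 0],
)

```text
clock: 16.58
tool_pos: [544.9, 14.7, 88.1]
orientation: [2.222, 2.221, 0.0]
ft_force: [1.2, -0.3, -1.3]
grip_width: 15.6
```

>>> carry_out(
  increments=[0.5, 0, 0, 0.05, 0, 0.5, 0, 0, 0.05, 0, 0.5, 0, 0, 0.05, 0, 0.5, 0, 0, 0, 0],
)

```text
clock: 17.08
tool_pos: [544.9, 14.7, 86.6]
orientation: [-2.221, -2.221, -0.0]
ft_force: [-0.8, -0.3, 0.5]
grip_width: 15.5
```

>>> carry_out(
  increments=[0.5, 0, 0, 0.05, 0, 0.5, 0, 0, 0, 0, 0.5, 0, 0, 0, 0],
)

```text
clock: 17.45
tool_pos: [544.9, 14.6, 86.5]
orientation: [-2.222, -2.221, -0.001]
ft_force: [-3.0, 0.8, 8.2]
grip_width: 15.4
```

>>> carry_out(
  increments=[2.2, 0, 0, 0, 0, 2.6, 0, 0, 0, 0, 3.4, 0, 0, 0, 0, 4, 0, 0, 0, 0, 4, 0, 0, -1, 0, 4, 0, 0, -3, 0, 5, 0, 0, -4, 0, 7, 0, 0, -4, 0],
)

```text
clock: 18.45
tool_pos: [544.7, 14.5, 207.8]
orientation: [2.222, 2.221, 0.0]
ft_force: [0.9, -0.0, -0.7]
grip_width: 55.5
```

```bash
python3 g.py 584 -363.5 180 0; python3 w.py w8;  python3 m.py w8 545 14 15 84 98 545 14 34 66 74 ;python3 - <<'E'
import cv2,numpy as np
a=cv2.imread('pics/w8.png')[100:300,180:460]; cv2.imwrite('pics/w8c.png',cv2.resize(a,None,fx=2.8,fy=2.8,interpolation=2))
E
```

```text
t 18.45 pos [544.7  14.5 207.8] F [ 0.9 -0.  -0.7] w 55.5 q7 0.11 ydir -0.0 zaxis [ 2.e-04 -1.e-04 -1.e+00]
tool delta cm [-37.8    3.94   2.79]
turn -0.0 (world yaw change 0.0 )
[545.2  14.3   8.   91.8 230. ]
[ 545.5   14.3   33.5   70.4 2466. ]
```

View pics/w8c.png

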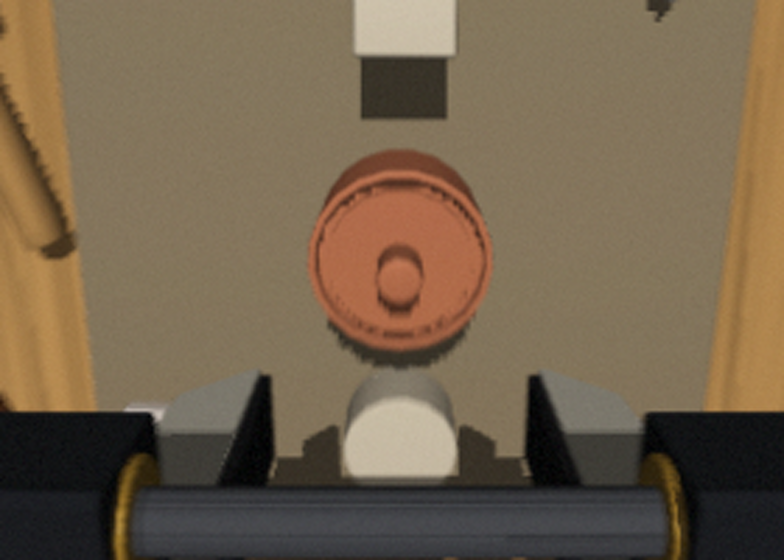

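>>> carry_out(
  increments=[9.18, -2.9, 0.3, 0, 0, 9.18, -5, 0.52, 0, 0, 9.18, -5.6, 0.58, 0, 0, 9.18, -5.7, 0.6, 0, 0, 9.18, -5.7, 0.6, 0, 0, 9.18, -5.6, 0.58, 0.5, 0, 9.18, -4.6, 0.48, 1, 0, 9.18, -2.7, 0.28, 1, 0],
)

```text
clock: 19.5
tool_pos: [583.5, -366.7, 181.2]
orientation: [2.224, 2.218, -0.002]
ft_force: [0.1, 1.3, 0.2]
grip_width: 91.8
```

>>> carry_out(
  increments=[9.18, 0, 0, 0, 0, 9.18, 0, 0, 0, 0, 9.18, 0, 0, 0, 0],
)

```text
clock: 19.88
tool_pos: [584.9, -361.8, 181.6]
orientation: [2.219, 2.223, 0.002]
ft_force: [-0.4, 0.1, 0.6]
grip_width: 91.6
```

```bash
python3 w.py w9;  python3 m.py w9 584 -363 40 17 27;python3 g.py 584 -363.5 22 0
```

```text
[ 585.1 -362.7   32.7   21.9  745. ]
t 19.925 pos [ 584.9 -361.9  181.6] F [-0.1 -0.5 -0.2] w 92.1 q7 0.78 ydir 0.002 zaxis [ 9.e-04  5.e-04 -1.e+00]
tool delta cm [-0.17 -0.11 15.96]
turn 0.002 (world yaw change -0.002 )
```

>>> carry_out(
  increments=[9.18, -0.08, 0, 2, 0, 9.18, 0, 0, 3.5, 0, 9.18, 0, 0, 3.5, 0, 9.18, 0, 0, 3.2, 0, 9.18, 0, 0, 2.2, 0, 9.18, 0, 0, 1.35, 0, 9.18, 0, 0, 0, 0, 9.18, 0, 0, 0, 0],
)

```text
clock: 20.92
tool_pos: [584.8, -364.7, 24.6]
orientation: [2.22, 2.22, 0.001]
ft_force: [0.2, -0.3, 0.4]
grip_width: 91.5
```

>>> carry_out(
  increments=[7.5, 0, 0, 0, 0, 6.8, 0, 0, 0, 0, 5.5, 0, 0, 0, 0, 5.5, 0, 0, 0, 0, 5.5, 0, 0, 0, 0, 5.5, 0, 0, 0, 0],
  squeeze=12,
)

```text
clock: 21.68
tool_pos: [584.5, -364.2, 23.8]
orientation: [2.221, 2.221, 0.0]
ft_force: [-0.1, 0.6, 4.4]
grip_width: 64.4
```

```bash
python3 g.py 544.7 -73 140 0
```

```text
t 21.675 pos [ 584.5 -364.2   23.8] F [-0.1  0.6  4.4] w 64.4 q7 0.85 ydir 0.0 zaxis [ 5.e-04 -1.e-04 -1.e+00]
tool delta cm [ 29.12  -3.97 -11.62]
turn 0.0 (world yaw change -0.0 )
```

>>> carry_out(
  increments=[5.5, 0, 0, -0.5, 0, 5.5, 0, 0, -2, 0, 5.5, 0, 0, -3.5, 0, 5.5, 0, 0, -3.5, 0, 5.5, 0, 0, -2, 0, 5.5, 0, 0, 0, 0],
)

```text
clock: 22.42
tool_pos: [584.9, -364.7, 140.4]
orientation: [2.22, 2.219, 0.002]
ft_force: [-0.1, -0.2, -1.5]
grip_width: 64.9
```

>>> carry_out(
  increments=[5.5, 2, -0.27, 0, 0, 5.5, 3.8, -0.52, 0, 0, 5.5, 4.8, -0.65, 0, 0, 5.5, 5, -0.7, 0, 0, 5.5, 5, -0.7, 0, 0, 5.5, 4.4, -0.6, 0, 0, 5.5, 2.7, -0.37, 0, 0, 5.5, 1.3, -0.16, 0, 0],
)

```text
clock: 23.42
tool_pos: [543.2, -71.1, 137.3]
orientation: [-2.216, -2.223, 0.002]
ft_force: [0.2, -0.0, -1.1]
grip_width: 64.7
```

>>> carry_out(
  increments=[5.5, 0, 0, 0, 0, 5.5, 0, 0, 0, 0, 5.5, 0, 0, 0, 0, 5.5, 0, 0, 0, 0],
)

```text
clock: 23.92
tool_pos: [544.6, -75.1, 138.5]
orientation: [2.223, 2.22, -0.0]
ft_force: [-0.3, -0.6, -1.3]
grip_width: 64.8
```

```bash
python3 w.py w10; python3 g.py 544.7 -74 74 0; python3 m.py w10 545 -73 45 128 145;python3 - <<'E'
import cv2,numpy as np
a=cv2.imread('pics/w10.png'); cv2.imwrite('pics/w10c.png',a)
E
```

```text
t 23.975 pos [544.6 -74.8 138.5] F [ 0.1 -0.  -1.7] w 64.6 q7 0.37 ydir -0.001 zaxis [ 0.e+00 -2.e-04 -1.e+00]
tool delta cm [0.08 0.01 6.45]
turn -0.001 (world yaw change 0.001 )
[ 545.1  -64.6   44.1  136.4 2888. ]
```

View pics/w10.png

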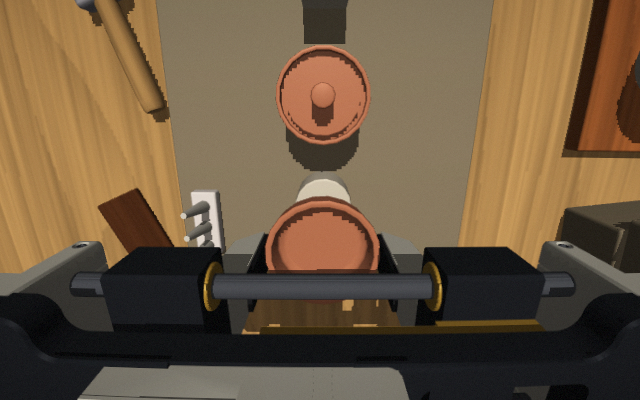

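>>> carry_out(
  increments=[5.5, 0.03, 0, 0.8, 0, 5.5, 0, 0, 1.7, 0, 5.5, 0, 0, 1.8, 0, 5.5, 0, 0, 1.1, 0, 5.5, 0, 0, 0.5, 0, 5.5, 0, 0, 0.2, 0, 5.5, 0, 0, 0, 0, 5.5, 0, 0, 0, 0],
)

```text
clock: 24.98
tool_pos: [544.9, -73.9, 77.9]
orientation: [2.221, 2.221, 0.001]
ft_force: [-0.2, 0.1, -1.0]
grip_width: 64.5
```

>>> carry_out(
  increments=[5.5, 0, 0, 0.1, 0, 5.5, 0, 0, 0.05, 0, 5.5, 0, 0, 0.05, 0, 5.5, 0, 0, 0, 0],
)

```text
clock: 25.48
tool_pos: [544.5, -73.8, 75.5]
orientation: [-2.221, -2.221, 0.0]
ft_force: [0.6, 0.6, -1.7]
grip_width: 64.4
```

>>> carry_out(
  increments=[5.5, 0, 0, 0.05, 0, 5.5, 0, 0, 0.05, 0, 5.5, 0, 0, 0.05, 0, 5.5, 0, 0, 0, 0],
)

```text
clock: 25.98
tool_pos: [544.6, -73.8, 74.0]
orientation: [-2.222, -2.221, 0.0]
ft_force: [-1.3, -0.7, -0.8]
grip_width: 64.2
```

>>> carry_out(
  increments=[5.5, 0, 0, 0.05, 0, 5.5, 0, 0, 0, 0, 5.5, 0, 0, 0, 0],
)

```text
clock: 26.35
tool_pos: [544.6, -73.8, 73.7]
orientation: [2.222, 2.221, 0.0]
ft_force: [-1.8, 0.2, 4.8]
grip_width: 64.9
```

Contact; release and rise.

>>> carry_out(
  increments=[7, 0, 0, 0, 0, 7.4, 0, 0, 0, 0, 8.2, 0, 0, 0, 0, 9.18, 0, 0, 0, 0, 9.18, 0, 0, -1, 0, 9.18, 0, 0, -3, 0, 9.18, 0, 0, -5, 0, 9.18, 0, 0, -5, 0],
)

```text
clock: 27.35
tool_pos: [544.3, -74.0, 215.5]
orientation: [2.222, 2.221, -0.0]
ft_force: [0.4, 0.7, -0.6]
grip_width: 91.8
```

```bash
python3 w.py w11; python3 w.py s11 scene; python3 m.py w11 545 -73 45 66 78 ;python3 m.py s11 545 -73 45 65 78; python3 g.py 450 326.5 230 0.63; python3 -c "
import cv2
a=cv2.imread('pics/s11.png')[150:300,200:440]; cv2.imwrite('pics/s11c.png',cv2.resize(a,None,fx=3,fy=3,interpolation=2))"
```

```text
[544.8 -72.3  32.7  71.7 868. ]
[545.2 -74.7  34.4  69.3 193. ]
t 27.45 pos [547.4 -74.9 219.2] F [ 1.3 -0.1  0.3] w 91.9 q7 0.3 ydir -0.001 zaxis [ 0.009  0.    -1.   ]
tool delta cm [40.13 -9.76 -1.16]
turn -0.631 (world yaw change 0.631 )
```

View pics/w11.png

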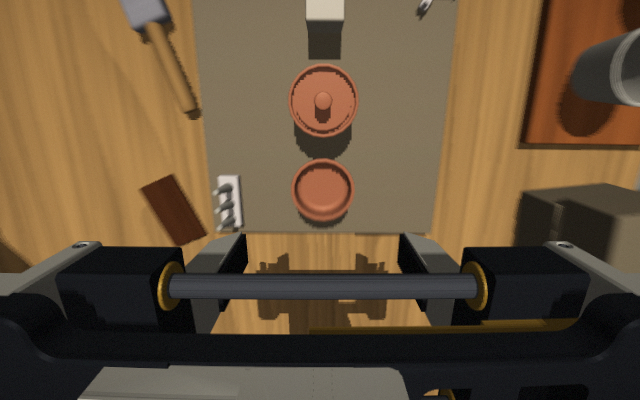

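View pics/s11c.png

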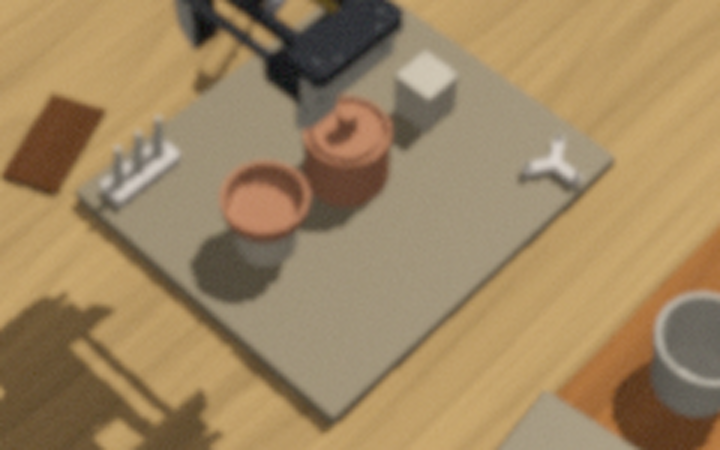

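>>> carry_out(
  increments=[6, 3, -0.73, 0, 0, 6, 5.3, -1.29, 0, 0, 6, 6, -1.46, 0, 0, 6, 6, -1.46, 0, 0, 6, 6, -1.46, 0, 0, 6, 6, -1.46, 0, 0, 6, 5, -1.2, 0, 0, 6, 2.8, -0.7, 0, 0],
)

```text
clock: 28.45
tool_pos: [445.4, 330.2, 213.4]
orientation: [-2.217, -2.225, 0.0]
ft_force: [0.5, 0.3, 0.2]
grip_width: 59.9
```

>>> carry_out(
  increments=[6, 0, 0, 0, 0, 6, 0, 0, 0, 0, 6, 0, 0, 0, 0, 6, 0, 0, 0, 0],
)

```text
clock: 28.95
tool_pos: [447.4, 326.3, 213.7]
orientation: [2.223, 2.22, 0.0]
ft_force: [0.0, 0.4, -0.0]
grip_width: 59.9
```

```bash
python3 w.py w12;  python3 m.py w12 450 327 25 122 138;python3 g.py 450.5 327 105 0
```

```text
[451.1 327.6  14.2 130.9 819. ]
t 29.0 pos [447.3 326.4 213.7] F [ 0.7 -0.9 -0.5] w 60.1 q7 -0.51 ydir -0.001 zaxis [ 1.e-04  1.e-04 -1.e+00]
tool delta cm [ 0.06  0.32 10.87]
turn -0.001 (world yaw change 0.001 )
```

View pics/w12.png

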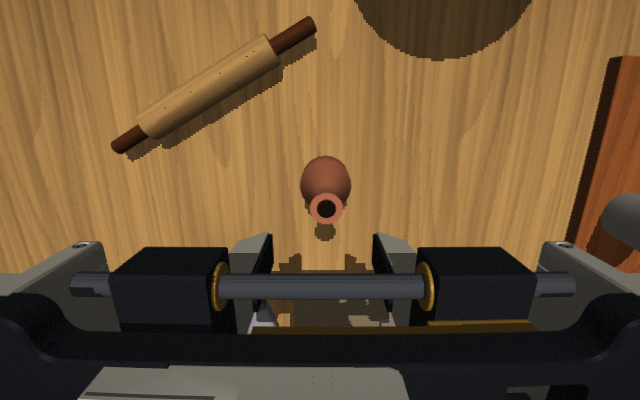

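>>> carry_out(
  increments=[6, 0.1, 0.35, 1, 0, 6, 0, 0, 2, 0, 6, 0, 0, 2.5, 0, 6, 0, 0, 2.4, 0, 6, 0, 0, 1.9, 0, 6, 0, 0, 1, 0, 6, 0, 0, 0, 0, 6, 0, 0, 0, 0],
)

```text
clock: 30.0
tool_pos: [451.0, 328.3, 106.1]
orientation: [2.222, 2.221, 0.002]
ft_force: [-0.1, 0.0, -0.4]
grip_width: 60.2
```

>>> carry_out(
  increments=[5, 0, 0, 0, 0, 4, 0, 0, 0, 0, 3, 0, 0, 0, 0, 3, 0, 0, 0, 0],
  squeeze=12,
)

```text
clock: 30.5
tool_pos: [450.5, 328.2, 105.6]
orientation: [-2.222, -2.221, -0.0]
ft_force: [-0.3, -0.5, 0.7]
grip_width: 30.9
```

```bash
python3 g.py 450.9 327.4 105 0; python3 w.py w13
```

```text
t 30.5 pos [450.5 328.2 105.6] F [-0.3 -0.5  0.7] w 30.9 q7 -0.42 ydir -0.0 zaxis [ 1.e-04  2.e-04 -1.e+00]
tool delta cm [-0.08  0.04  0.06]
turn -0.0 (world yaw change 0.0 )
```

View pics/w13.png

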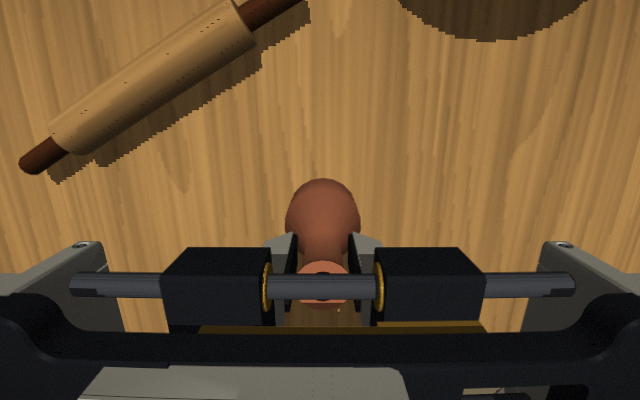

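>>> carry_out(
  increments=[2.6, -0.08, 0, 0.05, 0, 2.4, 0, 0, 0, 0, 1.5, 0, 0, 0, 0, 1.5, 0, 0, 0, 0, 1.5, 0, 0, 0, 0, 1.5, 0, 0, 0, 0],
  squeeze=20,
)

```text
clock: 31.3
tool_pos: [450.6, 327.5, 105.2]
orientation: [-2.221, -2.221, -0.001]
ft_force: [0.3, 0.6, 4.3]
grip_width: 25.2
```

>>> carry_out(
  increments=[1.5, 0, 0, 0, 0, 1.5, 0, 0, 0, 0, 1.5, 0, 0, 0, 0],
)

```text
clock: 31.68
tool_pos: [450.6, 327.5, 105.2]
orientation: [2.221, 2.221, 0.001]
ft_force: [1.0, 0.9, 4.5]
grip_width: 25.0
```

```bash
python3 w.py w14;python3 w.py s14 scene; python3 -c "
import cv2
a=cv2.imread('pics/s14.png')[40:180,300:480]; a=cv2.resize(a,None,fx=4,fy=4,interpolation=2); cv2.imwrite('pics/s14c.png',a)
a=cv2.imread('pics/w14.png')[150:350,200:440]; cv2.imwrite('pics/w14c.png',cv2.resize(a,None,fx=3,fy=3,interpolation=2))"
```

```text
(no output)
```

View pics/s14c.png

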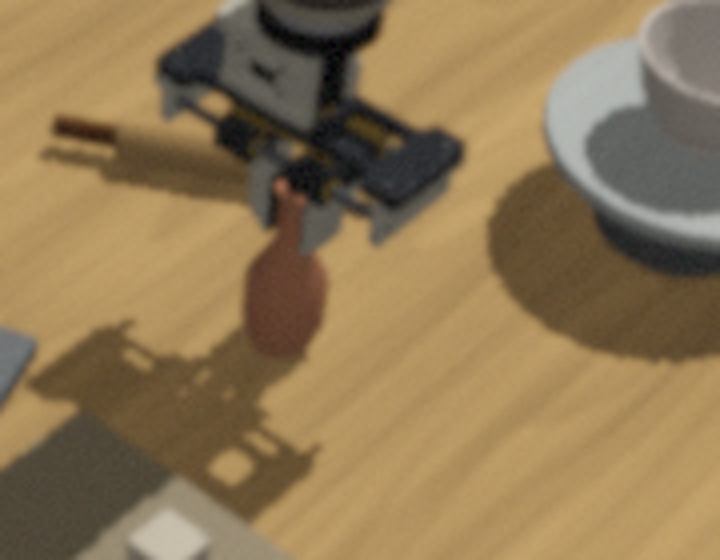

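View pics/w14c.png

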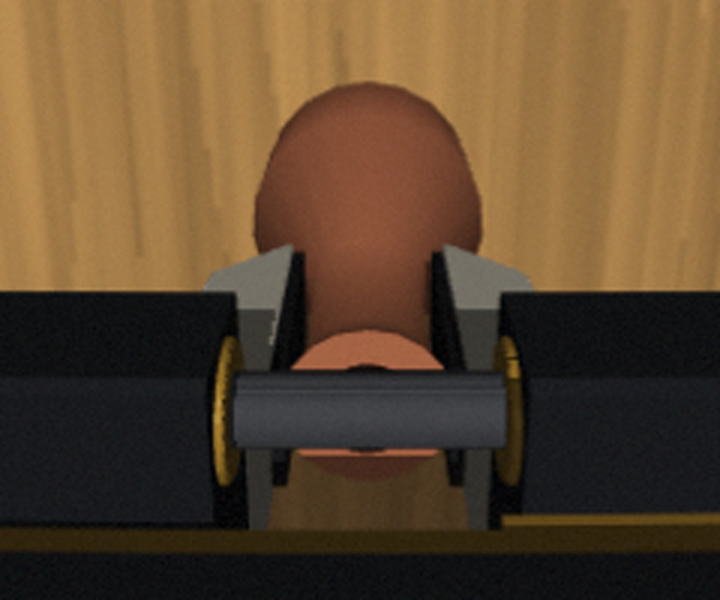

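>>> carry_out(
  increments=[1.5, 0, 0, 0, 0, 1.5, 0, 0, -0.3, 0, 1.5, 0, 0, -0.5, 0, 1.5, 0, 0, -0.5, 0, 1.5, 0, 0, -0.3, 0, 1.5, 0, 0, 0, 0, 1.5, 0, 0, 0, 0],
  squeeze=30,
)

```text
clock: 32.65
tool_pos: [450.4, 327.3, 121.0]
orientation: [-2.222, -2.221, 0.0]
ft_force: [1.0, -0.4, -3.2]
grip_width: 24.8
```

```bash
python3 g.py 633 14 220 0; python3 w.py s15 scene; python3 -c "
import cv2
a=cv2.imread('pics/s15.png')[40:180,300:480]; a=cv2.resize(a,None,fx=4,fy=4,interpolation=2); cv2.imwrite('pics/s15c.png',a)"
```

```text
t 32.65 pos [450.4 327.3 121. ] F [ 1.  -0.4 -3.2] w 24.8 q7 -0.44 ydir -0.0 zaxis [-1.e-04 -0.e+00 -1.e+00]
tool delta cm [-31.33  18.26  -9.9 ]
turn -0.0 (world yaw change 0.0 )
```

View pics/s15c.png

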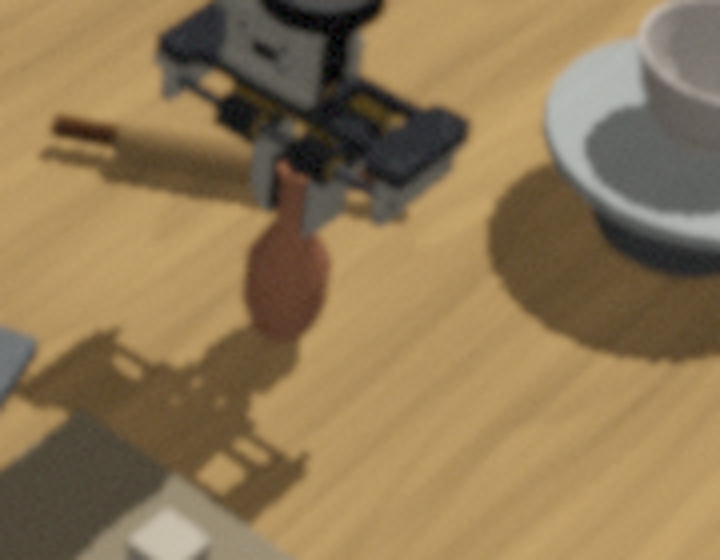

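>>> carry_out(
  increments=[1.5, 0, 0, -1, 0, 1.5, 0, 0, -2, 0, 1.5, 0, 0, -2, 0, 1.5, -0.7, 0.4, -2, 0, 1.5, -1.7, 1, -1, 0, 1.5, -2.5, 1.46, 0, 0, 1.5, -2.8, 1.63, 0, 0, 1.5, -2.8, 1.63, 0, 0],
)

```text
clock: 33.7
tool_pos: [512.4, 220.1, 201.1]
orientation: [2.222, 2.22, -0.0]
ft_force: [0.6, -0.1, -2.7]
grip_width: 24.3
```

>>> carry_out(
  increments=[1.5, -2.8, 1.63, 0, 0, 1.5, -2.8, 1.63, 0, 0, 1.5, -2.8, 1.63, 0, 0, 1.5, -2.8, 1.63, 0, 0, 1.5, -2.8, 1.63, 0, 0, 1.5, -2.8, 1.63, 0, 0, 1.5, -2.5, 1.46, 0, 0, 1.5, -1.4, 0.82, 0, 0],
)

```text
clock: 34.7
tool_pos: [632.6, 12.3, 201.0]
orientation: [2.224, 2.218, -0.001]
ft_force: [-0.2, -0.7, -2.9]
grip_width: 25.0
```

>>> carry_out(
  increments=[1.5, -0.1, 0.08, 0, 0, 1.5, 0, 0, 0, 0, 1.5, 0, 0, 0, 0, 1.5, 0, 0, 0, 0],
)

```text
clock: 35.2
tool_pos: [632.8, 15.4, 201.1]
orientation: [-2.22, -2.223, -0.0]
ft_force: [-0.6, -0.5, -2.5]
grip_width: 24.6
```

```bash
python3 g.py 633 14 121 0; python3 w.py s16 scene; python3 w.py w16; python3 -c "
import cv2
a=cv2.imread('pics/s16.png')[100:260,260:480]; a=cv2.resize(a,None,fx=3.5,fy=3.5,interpolation=2); cv2.imwrite('pics/s16c.png',a)"
```

```text
t 35.2 pos [632.8  15.4 201.1] F [-0.6 -0.5 -2.5] w 24.6 q7 0.17 ydir 0.001 zaxis [-1.e-04  4.e-04 -1.e+00]
tool delta cm [-0.14  0.02  8.01]
turn 0.001 (world yaw change -0.001 )
```

View pics/s16c.png

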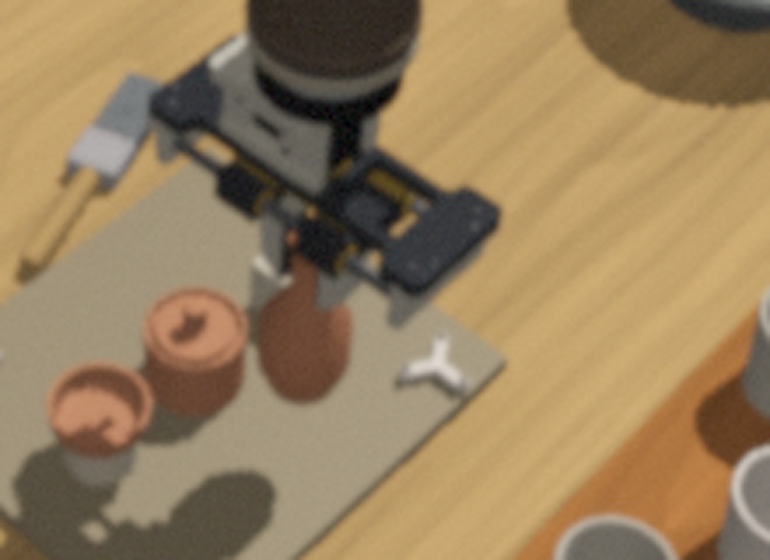

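View pics/w16.png

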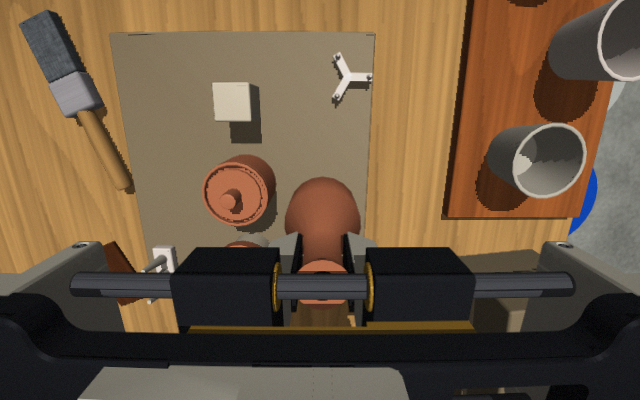

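>>> carry_out(
  increments=[1.5, -0.1, 0, 1, 0, 1.5, 0, 0, 2, 0, 1.5, 0, 0, 2, 0, 1.5, 0, 0, 1.4, 0, 1.5, 0, 0, 0.8, 0, 1.5, 0, 0, 0.35, 0, 1.5, 0, 0, 0, 0, 1.5, 0, 0, 0, 0],
)

```text
clock: 36.3
tool_pos: [633.5, 13.3, 126.1]
orientation: [2.221, 2.221, 0.001]
ft_force: [-0.4, 0.1, -1.8]
grip_width: 24.7
```

>>> carry_out(
  increments=[1.5, 0, 0, 0.1, 0, 1.5, 0, 0, 0.1, 0, 1.5, 0, 0, 0, 0, 1.5, 0, 0, 0, 0],
)

```text
clock: 36.8
tool_pos: [633.1, 13.4, 123.5]
orientation: [-2.221, -2.221, 0.0]
ft_force: [0.1, 1.8, -2.0]
grip_width: 24.9
```

>>> carry_out(
  increments=[1.5, 0, 0, 0.1, 0, 1.5, 0, 0, 0.1, 0, 1.5, 0, 0, 0.05, 0, 1.5, 0, 0, 0, 0, 1.5, 0, 0, 0, 0],
)

```text
clock: 37.42
tool_pos: [633.1, 13.3, 121.1]
orientation: [2.222, 2.221, 0.0]
ft_force: [0.2, 0.4, -1.8]
grip_width: 24.8
```

>>> carry_out(
  increments=[1.5, 0, 0, 0.05, 0, 1.5, 0, 0, 0, 0, 1.5, 0, 0, 0, 0],
)

```text
clock: 37.8
tool_pos: [633.1, 13.3, 120.5]
orientation: [2.222, 2.221, 0.0]
ft_force: [-0.0, -0.2, -2.6]
grip_width: 24.7
```

>>> carry_out(
  increments=[1.5, 0, 0, 0.05, 0, 1.5, 0, 0, 0, 0, 1.5, 0, 0, 0, 0],
)

```text
clock: 38.17
tool_pos: [633.3, 13.4, 120.3]
orientation: [2.221, 2.221, 0.001]
ft_force: [-1.0, 0.5, 0.4]
grip_width: 25.1
```

>>> carry_out(
  increments=[1.5, 0, 0, 0.02, 0, 2.7, 0, 0, 0, 0, 3.0, 0, 0, 0, 0, 3.5, 0, 0, 0, 0, 4.5, 0, 0, 0, 0, 6, 0, 0, 0, 0, 6, 0, 0, 0, 0, 6, 0, 0, 0, 0],
  squeeze=10,
)

```text
clock: 39.17
tool_pos: [633.1, 13.3, 119.8]
orientation: [2.222, 2.221, 0.0]
ft_force: [-0.4, 0.5, 0.2]
grip_width: 59.9
```

>>> carry_out(
  increments=[6, 0, 0, -1, 0, 6, 0, 0, -2, 0, 6, 0, 0, -4, 0, 6, 0, 0, -3, 0, 6, 0, 0, -1, 0, 6, 0, 0, 0, 0, 6, 0, 0, 0, 0],
)

```text
clock: 40.05
tool_pos: [632.4, 13.5, 228.6]
orientation: [-2.22, -2.221, 0.002]
ft_force: [-0.2, -0.0, -0.7]
grip_width: 60.1
```

```bash
python3 g.py; python3 w.py w17; python3 w.py s17 scene; for k in w17 s17; do echo $k; python3 m.py $k 633 14 25 137 155 545 14 15 84 98 545 14 34 66 74 545 102 35 54 66 545 -73 40 64 76; done; python3 -c "
import cv2
a=cv2.imread('pics/s17.png')[100:300,200:460]; a=cv2.resize(a,None,fx=3,fy=3,interpolation=2); cv2.imwrite('pics/s17c.png',a)"
```

```text
t 40.05 pos [632.4  13.5 228.6] F [-0.2 -0.  -0.7] w 60.1 q7 0.16 ydir 0.0 zaxis [-1.9e-03 -1.0e-04 -1.0e+00]
w17
[633.3  13.2  14.1 145.9 817. ]
[545.2  14.4   8.   91.5 215. ]
[ 545.2   14.2   33.7   70.3 2199. ]
[ 546.8  102.3   24.3   60.4 1272. ]
[545.5 -70.9  32.5  71.1 211. ]
s17
[633.   12.1  15.1 143.2 123. ]
[546.8  11.7   9.   89.3  38. ]
[545.6  13.3  33.2  68.6 356. ]
[548.8 101.6  23.8  57.8 193. ]
[545.4 -73.5  33.8  69.  208. ]
```

View pics/s17c.png

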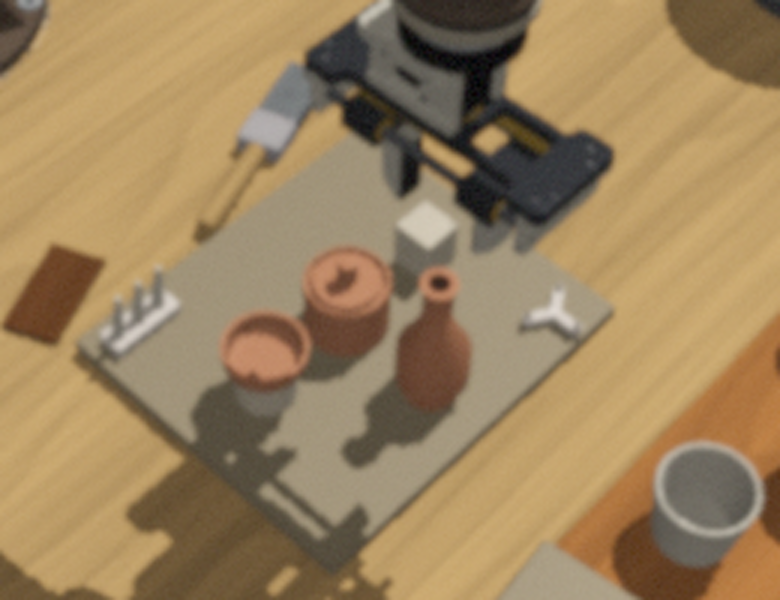

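View pics/w17.png

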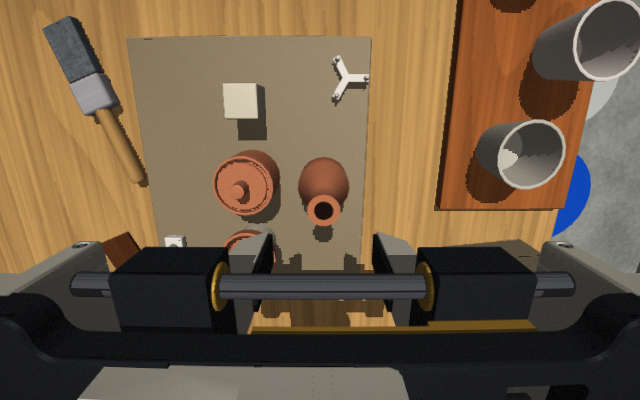

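```bash
python3 -c "
from bench import arm
print(arm.hand_in())"
```

```text
the job is handed in; nothing more can be done
None
```

I packed the shelf and handed the job in at about 40 s. The hand-in reports no verdict, so the results below are my own last camera measurements.

| Piece | Measured result | Limit |
|---|---|---|
| Jar | about 1 mm from midway between the props | 15 mm |
| Lid | less than 1 mm off the jar's axis (wrist camera), its disc flush with the jar rim and its knob at the seated height | 7 mm |
| Dish | about 1 mm off the round prop's centre, measured right after release; rim about 22 mm above the prop top | 12 mm |
| Bottle | on the far side, away from the cones, 88 mm from the jar's centre (about 26 mm of gap) and about 1 mm off square | 64–112 mm from the jar, 20 mm off square |

Everything looked upright and undisturbed in the last pictures. The gripper was about 80 mm above the bottle and touching nothing.

- **Camera agreement:** The scene and wrist cameras mostly differed by 1–3 mm, within calibration. The final wrist fit of the dish was partly hidden, so I did not use it.
- **Bottle grip:** The jaws closed to 25 mm, between the neck's 22 mm and the lip's 28 mm, so they probably held the lip. It carried level and did not slip.

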